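Feel out the used-up lancet box and clear the desk's rubbish

ROBOT

A 6-joint arm with a two-finger parallel gripper is mounted at the origin on the work surface. World frame = base frame: x ahead of the robot, y to its left, z up, the work surface at z = 0. Lengths are in m, angles in rad, forces in N, time in s.
With the tool pointing down it reaches from about 0.35 to 0.975 m from the base axis. Payload 4.9 kg.
Tool frame: the origin (TCP) lies on the front face of the gripper's body, between the roots of the fingers; the fingertips stand ctrl.finger_overhang ahead of it and the grasp point (between the pads) lies 54 mm ahead of it (ctrl.finger_overhang is the distance from the TCP to the fingertips, in m); z points along the fingers, y is the line along which they close (so a half turn about z gives the same grasp; the last joint's range is limited). The gripper opens to 85 mm and grips with 20 to 120 N. Pads are 22 mm wide; open, the fingers measure 114 mm over their backs; the gripper's body (76 mm by 85 mm) begins 54 mm behind the grasp point. The pads swing forward as they close: fully open they stand 13 mm farther back than shut.
Start: joints at [-1.353, 0.053, 1.613, -0, 1.476, -0.119], TCP at [0.207, -0.59, 0.304] pointing down, gripper open.
Joint ranges: [-3.01, 3.01], [-1.01, 2.22], [0.06, 2.58], [-1.02, 4.17], [0.09, 2.62], [-3.14, 3.14]. Speed limits (rad/s): [2.57, 2.57, 3.14, 3.14, 3.14, 3.14].

INTERFACE

Orientations are given as a rotation vector (axis times angle).
In Python, from station import ctrl, vision gives the robot as it stands. The module is installed in compiled form; this text tells all that it offers.
- The arm moves only by the tool drive_tool, never from a script. Its argument "rows" is a list of rows, each a list of 2 entries, a list of its own where there are three numbers: the shift along the tool's x, y, z in m, then the turn about the tool's z in rad. A call has 1 to 10 rows; each row shifts and turns the commanded pose from where the row before left it, along the tool's axes as they then stand; what a row does not reach is not made up. A row lasts 1/10 s, in which the tool goes at most 50 mm and 8.59 degrees, less where a joint would pass 70% of its speed; a pose out of reach is approached as far as the arm can. A call with a gripper value outside its range is refused whole. "jaw" is the closure, from 0 (fully open) to 1 (shut), set as the call begins (left out, the last holds). The fingers move at their own pace and stop on an object; "grip_force" is the grip in N (left out, the last holds). Time passes only in rows, so rows that do not move let the fingers close. It gives the time, the measured TCP pose, the force, the opening and the grip force at its end, in the units of the state.
- ctrl.get_obs(): the state, without advancing time (a new reading comes with each control period).
- vision.get_image(name): name is "scene" or "top" or "wrist"; returns a dict with "image" (400x640x3 uint8, blue, green, red), "vertical_fov" (degrees; the focal length in pixels is half the picture's height over the tangent of half this angle, whatever the lens; pixels are square), "cx", "cy" (the principal point, pixels), "R" (3x3) and "t" (3): a world point X has camera coordinates R X + t. Camera axes: x right, y down, z forward; pixel columns grow to the right and rows downward; lengths in m; the calibration is good to about 2 mm. A picture is of the moment at which its call begins. There is no depth.
- ctrl.finish_job(): hands the job in; it is judged then, once.
The state is a dict: "t": time; "q": joint angles; "dq": joint speeds; "effort": joint torques, N m; "tool_pos": TCP position; "tool_rot": TCP orientation; "contact_force": force on the tool from outside, world axes, zero at the start; "wrist_torque": the same for the moment, N m; "opening": finger opening in m; "grip_force": force on a finger pad.
Only numpy, scipy, OpenCV 4.12 (cv2) and the standard library are available. Lean on these libraries where they do the work, as an engineer would, in place of code of your own. Each camera call takes 0.05 s, during which the arm holds its last target. There are 200 camera calls.

TASK

Clear the rubbish off this blood-taking desk into the white waste tub: both crumpled paper balls, and the one of the four identical lancet boxes that is used up. The boxes are closed, so feel by lifting which one weighs next to nothing. Leave the three full boxes standing upright where you found them, and leave the tub and everything else in place with nothing knocked over.

Things in the scene. Friction and masses are not known exactly. Their poses are not given: they have to be found in the camera images.
- lancet_box_1: closed opaque white lancet carton with a blue band near its foot, one of four that look alike; stiff, 64 mm (its x) x 46 mm (its y) x 88 mm tall (its z), standing upright. Origin: centre of its underside. Three of the four are full, 0.19 to 0.31 kg (1.9 to 3.0 N); one is used up, 0.05 kg (0.5 N): which one changes every time and cannot be seen
- lancet_box_2: closed opaque white lancet carton with a blue band near its foot, one of four that look alike; stiff, 64 mm (its x) x 46 mm (its y) x 88 mm tall (its z), standing upright. Origin: centre of its underside. Three of the four are full, 0.19 to 0.31 kg (1.9 to 3.0 N); one is used up, 0.05 kg (0.5 N): which one changes every time and cannot be seen
- lancet_box_3: closed opaque white lancet carton with a blue band near its foot, one of four that look alike; stiff, 64 mm (its x) x 46 mm (its y) x 88 mm tall (its z), standing upright. Origin: centre of its underside. Three of the four are full, 0.19 to 0.31 kg (1.9 to 3.0 N); one is used up, 0.05 kg (0.5 N): which one changes every time and cannot be seen
- lancet_box_4: closed opaque white lancet carton with a blue band near its foot, one of four that look alike; stiff, 64 mm (its x) x 46 mm (its y) x 88 mm tall (its z), standing upright. Origin: centre of its underside. Three of the four are full, 0.19 to 0.31 kg (1.9 to 3.0 N); one is used up, 0.05 kg (0.5 N): which one changes every time and cannot be seen
- paper_ball_1: crumpled white paper ball, stiff, irregular, 35 to 45 mm across, about 12 g, lying on the desk. Origin: its middle, 20 mm above the desk
- paper_ball_2: crumpled white paper ball, stiff, irregular, 35 to 45 mm across, about 12 g, lying on the desk. Origin: its middle, 20 mm above the desk
- waste_tub: white round open-topped plastic waste tub standing loose on the desk, 0.5 kg, 140 mm tall, 176 mm across the foot, 210 mm outside at the rim, wall 4 mm, floor 5 mm thick. Origin: centre of its underside; its z points up
- table: the wooden desk; its top is the work surface at height 0
- marker_pen: marker pen lying on the desk between the lancet boxes, 138 mm long (its x), 12 mm thick; to be left alone. Origin: underside of its middle
- sample_tube: capped sample tube lying on the desk, 77 mm long (its y), 16 mm thick; to be left alone. Origin: underside of its middle
- pump_bottle: white hand-sanitiser pump bottle, 62 mm across, 160 mm tall; to be left alone. Origin: centre of its underside

How it is judged:
At the end, for the whole second after the job is handed in: At rest: both balls and the used-up box in the tub (origins within 100 mm of its axis, under 130 mm above its underside); the other boxes within 40 mm of their places, upright within 0.12 rad, each pressing on the desk with over 1.3 N; tub upright within 0.1 rad, moved under 60 mm (((horizontal distance between lancet_box_1 and waste_tub below 0.1 m and z of lancet_box_1 in the frame of waste_tub between 0 and 0.13 m and linear speed of lancet_box_1 below 0.03 m/s) or (angle between lancet_box_1's own z axis and vertical below 0.12 rad and height (world z) of lancet_box_1 below 0.01 m and distance of lancet_box_1 from where it was at the start of the episode below 0.04 m and contact force between lancet_box_1 and table above 1.3 N and linear speed of lancet_box_1 below 0.03 m/s)) and ((horizontal distance between lancet_box_2 and waste_tub below 0.1 m and z of lancet_box_2 in the frame of waste_tub between 0 and 0.13 m and linear speed of lancet_box_2 below 0.03 m/s) or (angle between lancet_box_2's own z axis and vertical below 0.12 rad and height (world z) of lancet_box_2 below 0.01 m and distance of lancet_box_2 from where it was at the start of the episode below 0.04 m and contact force between lancet_box_2 and table above 1.3 N and linear speed of lancet_box_2 below 0.03 m/s)) and ((horizontal distance between lancet_box_3 and waste_tub below 0.1 m and z of lancet_box_3 in the frame of waste_tub between 0 and 0.13 m and linear speed of lancet_box_3 below 0.03 m/s) or (angle between lancet_box_3's own z axis and vertical below 0.12 rad and height (world z) of lancet_box_3 below 0.01 m and distance of lancet_box_3 from where it was at the start of the episode below 0.04 m and contact force between lancet_box_3 and table above 1.3 N and linear speed of lancet_box_3 below 0.03 m/s)) and ((horizontal distance between lancet_box_4 and waste_tub below 0.1 m and z of lancet_box_4 in the frame of waste_tub between 0 and 0.13 m and linear speed of lancet_box_4 below 0.03 m/s) or (angle between lancet_box_4's own z axis and vertical below 0.12 rad and height (world z) of lancet_box_4 below 0.01 m and distance of lancet_box_4 from where it was at the start of the episode below 0.04 m and contact force between lancet_box_4 and table above 1.3 N and linear speed of lancet_box_4 below 0.03 m/s)) and (distance of each of lancet_box_2, lancet_box_3, lancet_box_4 from where it was at the start of the episode below 0.04 m or distance of each of lancet_box_1, lancet_box_3, lancet_box_4 from where it was at the start of the episode below 0.04 m or distance of each of lancet_box_1, lancet_box_2, lancet_box_4 from where it was at the start of the episode below 0.04 m or distance of each of lancet_box_1, lancet_box_2, lancet_box_3 from where it was at the start of the episode below 0.04 m) and horizontal distance between each of paper_ball_1, paper_ball_2 and waste_tub below 0.1 m and z of paper_ball_1 in the frame of waste_tub between 0 and 0.13 m and linear speed of each of paper_ball_1, paper_ball_2 below 0.03 m/s and z of paper_ball_2 in the frame of waste_tub between 0 and 0.13 m and angle between waste_tub's own z axis and vertical below 0.1 rad and distance of waste_tub from where it was at the start of the episode below 0.06 m); the robot touches nothing.
It fails at once if the marker pen is shifted by more than 50 mm or lifted away (distance of marker_pen from where it was at the start of the episode above 0.05 m).
It fails at once if the sample tube is shifted by more than 50 mm or lifted away (distance of sample_tube from where it was at the start of the episode above 0.05 m).
It fails at once if the pump bottle is shifted by more than 50 mm or lifted away (distance of pump_bottle from where it was at the start of the episode above 0.05 m).
It fails at once if a lancet box is knocked over outside the tub (tilted by more than 1 rad) ((angle between lancet_box_1's own z axis and vertical above 1 rad and horizontal distance between lancet_box_1 and waste_tub above 0.16 m) or (angle between lancet_box_2's own z axis and vertical above 1 rad and horizontal distance between lancet_box_2 and waste_tub above 0.16 m) or (angle between lancet_box_3's own z axis and vertical above 1 rad and horizontal distance between lancet_box_3 and waste_tub above 0.16 m) or (angle between lancet_box_4's own z axis and vertical above 1 rad and horizontal distance between lancet_box_4 and waste_tub above 0.16 m)).
It also fails if it takes over 72 s, if anything falls off the work surface, if the arm or the gripper's body presses on something with over 40 N, if the wrist force passes 120 N, or if a joint passes its speed limit or range.

## Working session

There is one attempt and no reset: what is moved stays moved. The work goes in short steps, Python scripts to look and compute and a tool call to move; the robot and the scene stay as the last step left them, time stands still between calls to the robot, and variables do not carry over. Pictures are saved under pics/ and viewed, at most 10 in all, crops included, and the job is handed in when it is done.

Besides the shell and the picture viewer there is one more tool, called after "Request:" in YAML: its name, and indented under it one key for each argument. drive_tool: Moves the arm, as the interface text tells. Its arguments: {"type":"object","properties":{"rows":{"type":"array","items":{"type":"array"}},"jaw":{"type":"number"},"grip_force":{"type":"number"}},"required":["rows"]}

```bash
mkdir -p pics; python3 - <<'E'
from station import ctrl, vision
import cv2,numpy as np,pickle
d={}
for n in ["scene","top"]:
    v=vision.get_image(n); d[n]=v; cv2.imwrite(f"pics/{n}0.png",v["image"])
    print(n,v["vertical_fov"],v["cx"],v["cy"],np.round(v["R"],3).tolist(),np.round(v["t"],3), np.round(-v["R"].T@v["t"],3))
pickle.dump(d,open("d.pkl","wb"))
o=ctrl.get_obs();print(ctrl.finger_overhang,o)
E
```

```text
scene 51.69087158014352 324.798509583555 204.35376236772814 [[-0.089, 0.996, 0.001], [0.729, 0.066, -0.681], [-0.679, -0.06, -0.732]] [ 0.1   -0.4    1.305] [1.186 0.005 0.683]
top 54.25842618010957 322.4035402096559 199.4092973069937 [[0.211, -0.978, 0.002], [-0.958, -0.207, -0.201], [0.197, 0.04, -0.98]] [-0.156  0.563  0.782] [ 0.418 -0.068  0.88 ]
0.0726 {'t': 0.1, 'q': array([-1.35299469e+00,  5.33273116e-02,  1.61413790e+00, -1.69881980e-05,
        1.47596595e+00, -1.18991532e-01]), 'dq': array([-1.14049657e-03, -6.89268534e-04, -3.42777728e-03,  1.53861292e-04,
       -6.02027784e-04,  7.67403286e-05]), 'effort': array([ 1.18174128e-03, -3.94901526e+01, -3.71363068e+01,  2.89287834e-05,
        3.89887151e-03,  1.21625717e-05]), 'tool_pos': array([ 0.20645079, -0.58947918,  0.30277443]), 'tool_rot': array([-3.09534420e+00, -5.26231569e-01,  1.69051396e-04]), 'contact_force': array([-0.04346911, -0.22738779,  0.29163929]), 'wrist_torque': array([ 0.04795487, -0.08424957,  0.01723607]), 'grip_force': 0.0, 'opening': 0.08527463195387476}
```

View pics/top0.png

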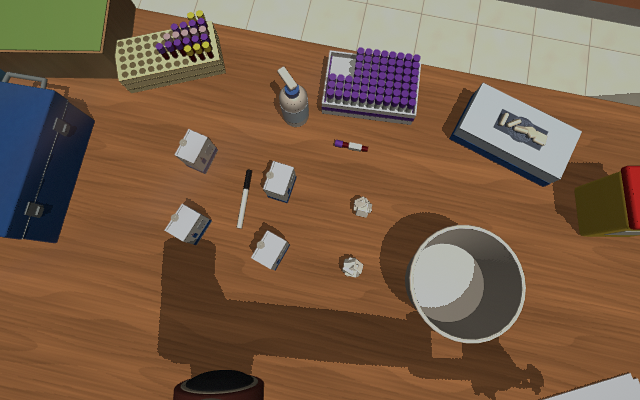

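View pics/scene0.png

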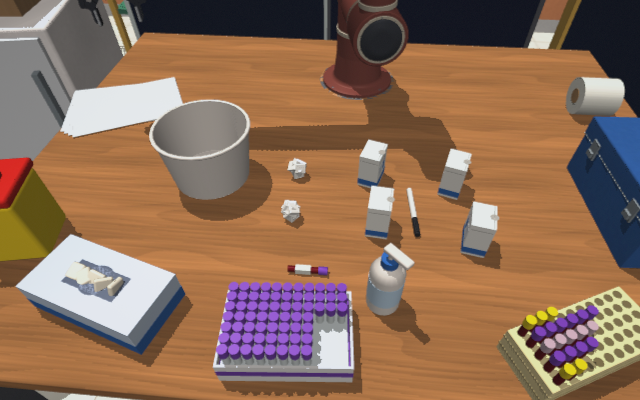

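The top view shows four boxes with tops near (195,147), (187,222), (279,178) and (270,250). The balls are at (362,206) and (352,267), the tub rim centre is near (467,284), and the pen runs from (249,170) to (240,227). Next I'll measure the box tops on the z=88 mm plane.

```bash
cat > h.py <<'E'
import numpy as np,cv2
def ray(v,px,z):
    f=200/np.tan(np.radians(v["vertical_fov"]/2)); px=np.atleast_2d(px).astype(float)
    d=np.c_[(px[:,0]-v["cx"])/f,(px[:,1]-v["cy"])/f,np.ones(len(px))]@v["R"]
    c=-v["R"].T@v["t"]; return c+d*((z-c[2])/d[:,2])[:,None]
def proj(v,X):
    f=200/np.tan(np.radians(v["vertical_fov"]/2)); c=np.atleast_2d(X)@v["R"].T+v["t"]
    return c[:,:2]/c[:,2:]*f+[v["cx"],v["cy"]]
def blob(v,x0,y0,x1,y1,thr,sat=60):
    im=v["image"]; hsv=cv2.cvtColor(im,cv2.COLOR_BGR2HSV)
    m=((hsv[...,2]>thr)&(hsv[...,1]<sat)).astype(np.uint8)
    w=np.zeros_like(m); w[y0:y1,x0:x1]=m[y0:y1,x0:x1]
    cs,_=cv2.findContours(w,cv2.RETR_EXTERNAL,cv2.CHAIN_APPROX_NONE)
    return max(cs,key=cv2.contourArea)[:,0,:]
E
python3 - <<'E'
import pickle,numpy as np,cv2
from h import *
d=pickle.load(open("d.pkl","rb")); v=d["top"]; im=v["image"]
for n,c in zip("ABCD",[(196,148),(187,222),(279,180),(270,250)]):
    hs=cv2.cvtColor(im,cv2.COLOR_BGR2HSV)[c[1]-25:c[1]+25,c[0]-25:c[0]+25]
    for thr in (170,190,205):
        try:p=blob(v,c[0]-26,c[1]-26,c[0]+26,c[1]+26,thr)
        except ValueError: continue
        W=ray(v,p,.088)[:,:2]
        r=cv2.minAreaRect((W*1000).astype(np.float32)); print(n,thr,np.round(r[0]),np.round(r[1]),round(r[2],1),len(p))
for n,b in (("ball1",(345,190,380,222)),("ball2",(335,252,370,284))):
    p=blob(v,*b,130,70); c,r=cv2.minEnclosingCircle(p); print(n,c,r,ray(v,c,.02))
for n,b in (("ball1",(275,195,305,225)),("ball2",(282,153,312,183))):
    p=blob(d["scene"],*b,130,70); c,r=cv2.minEnclosingCircle(p); print("scene",n,c,r,ray(d["scene"],c,.02))
p=blob(v,400,215,535,350,110,60); e=cv2.fitEllipse(cv2.convexHull(p)); print("tub",e)
W=ray(v,cv2.convexHull(p)[:,0],.14)[:,:2].astype(np.float32)*1000; print(cv2.minEnclosingCircle(W))
print("pen",ray(v,[(249,170),(240,227)],.012)); print("tube",ray(v,[(334,143),(368,149)],.016))
big=[cv2.resize(im[120:280,160:300],None,fx=4,fy=4,interpolation=cv2.INTER_CUBIC)][0]
cv2.imwrite("pics/crop.png",big[:600])
E
```

```text
A 170 [632. 264.] [45. 63.] 78.4 99
A 190 [660. 256.] [39.  5.] 80.2 35
B 170 [470. 235.] [45. 63.] 72.0 112
B 190 [439. 234.] [22.  7.] 85.8 22
C 170 [603.  65.] [44. 63.] 84.2 110
C 190 [631.  61.] [ 9. 39.] 1.9 42
D 170 [454.  50.] [45. 63.] 72.7 101
D 190 [480.  42.] [43. 12.] 79.6 49
D 205 [489.  61.] [0. 0.] 0.0 1
ball1 (362.31817626953125, 207.13636779785156) 10.221813201904297 [[ 0.59220361 -0.12368159  0.02      ]]
ball2 (352.7639465332031, 267.74871826171875) 9.967926979064941 [[ 0.45645272 -0.12892746  0.02      ]]
scene ball1 (289.5847473144531, 210.5677947998047) 11.519569396972656 [[ 0.59671807 -0.12358197  0.02      ]]
scene ball2 (296.925537109375, 167.87872314453125) 10.30290699005127 [[ 0.45902388 -0.12628451  0.02      ]]
tub ((467.0721740722656, 283.74713134765625), (112.56363677978516, 121.38382720947266), 141.9332733154297)
((470.091552734375, -332.77813720703125), 107.66226196289062)
pen [[0.62405991 0.14766864 0.012     ]
 [0.49168317 0.13458968 0.012     ]]
tube [[ 0.72814228 -0.03051609  0.016     ]
 [ 0.73051058 -0.11066008  0.016     ]]
```

View pics/crop.png

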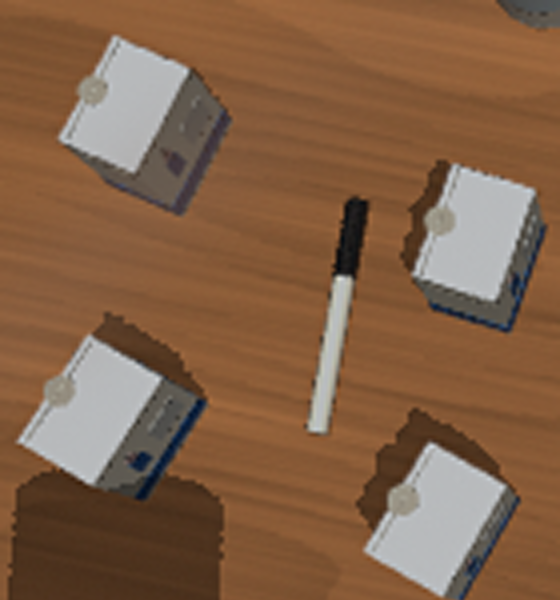

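The crop confirms the box yaws, and the box tops measure 45x63 mm, which matches the given size. I'll write a helper for tool-frame deltas and go for the balls first.

```bash
cat > go.py <<'E'
import sys,numpy as np
from scipy.spatial.transform import Rotation as Rn
from station import ctrl
# go.py x y z yawdeg(heading of tool y, mod 180): turn first, then shift (in turned tool frame)
x,y,z,yaw=map(float,sys.argv[1:5]); o=ctrl.get_obs(); R=Rn.from_rotvec(o["tool_rot"])
M=R.as_matrix(); h=np.degrees(np.arctan2(M[1,1],M[0,1]))
turn=-((yaw-h+90)%180-90); R2=R*Rn.from_rotvec([0,0,np.radians(turn)])
d=R2.inv().apply(np.array([x,y,z])-o["tool_pos"])
print("turn",round(np.radians(turn),3),"shift",np.round(d,4),"rows>=",np.ceil(np.linalg.norm(d)/.05),"tilt",np.round(M[:,2],3),"pos",np.round(o["tool_pos"],4),"F",np.round(o["contact_force"],2),"open",round(o["opening"],4),"t",o["t"],"q6",round(o["q"][5],2))
E
python3 go.py .458 -.127 .2 75
```

```text
turn 0.599 shift [ 0.1234 -0.5117  0.1035] rows>= 11.0 tilt [-0.     0.002 -1.   ] pos [ 0.2065 -0.5895  0.3028] F [-0.04 -0.23  0.29] open 0.0853 t 0.1 q6 -0.12
```

Request:
drive_tool:
  rows:
    - [[0,0,0],0.149]
    - [[0,0,0],0.149]
    - [[0,0,0],0.149]
    - [[0,0,0],0.149]
    - [[0.0103,-0.0426,0],0]
    - [[0.0103,-0.0426,0],0]
    - [[0.0103,-0.0426,0],0]
    - [[0.0103,-0.0426,0],0]
    - [[0.0103,-0.0426,0],0]
    - [[0.0103,-0.0426,0],0]
  jaw: 0

```text
t: 1.1
tool_pos: [0.3321, -0.3568, 0.3033]
tool_rot: [-3.115, 0.407, 0.001]
contact_force: [1.5, -1.0, -0.5]
opening: 0.0856
grip_force: 0.0
```

Request:
drive_tool:
  rows:
    - [[0.0103,-0.0426,0],0]
    - [[0.0103,-0.0426,0],0]
    - [[0.0103,-0.0426,0],0]
    - [[0.0103,-0.0426,0],0]
    - [[0.0103,-0.0426,0.02],0]
    - [[0.0103,-0.0426,0.025],0]
    - [[0,0,0.04],0]
    - [[0,0,0.02],0]
    - [[0,0,0],0]
    - [[0,0,0],0]

```text
t: 2.1
tool_pos: [0.4568, -0.1278, 0.1993]
tool_rot: [-3.115, 0.406, 0.001]
contact_force: [-0.5, 0.1, 0.7]
opening: 0.0852
grip_force: 0.0
```

```bash
python3 go.py .458 -.127 .077 75; python3 - <<'E'
from station import vision
import cv2
v=vision.get_image("wrist"); cv2.imwrite("pics/w1.png",v["image"])
E
```

```text
turn 0.002 shift [ 0.001  -0.0011  0.1223] rows>= 3.0 tilt [-0.  0. -1.] pos [ 0.4568 -0.1278  0.1993] F [-0.46  0.06  0.75] open 0.0852 t 2.1 q6 1.4
```

View pics/w1.png

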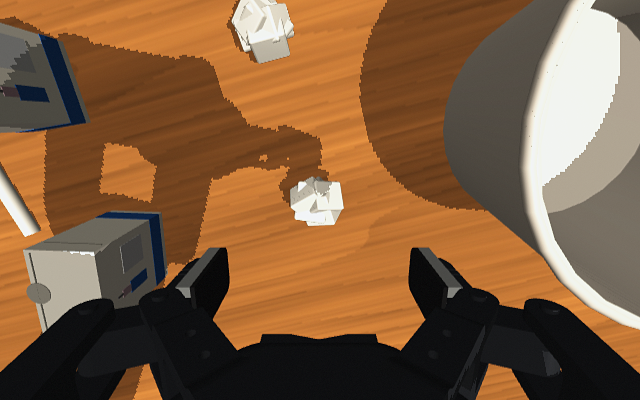

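The wrist view shows the ball at (317,201), centred between the fingers. Next I descend and grip.

Request:
drive_tool:
  rows:
    - [[0.001,-0.001,0.04],0]
    - [[0,0,0.045],0]
    - [[0,0,0.037],0]
    - [[0,0,0],0]

```text
t: 2.55
tool_pos: [0.4554, -0.1263, 0.0737]
tool_rot: [-3.113, 0.407, 0.013]
contact_force: [-1.2, 0.9, -1.3]
opening: 0.0853
grip_force: 0.0
```

Request:
drive_tool:
  rows:
    - [[0,0,0],0]
    - [[0,0,0],0]
    - [[0,0,0],0]
    - [[0,0,0],0]
    - [[0,0,0],0]
    - [[0,0,0],0]
    - [[0,0,0],0]
    - [[0,0,0],0]
  jaw: 1
  grip_force: 25

```text
t: 3.35
tool_pos: [0.4603, -0.128, 0.0808]
tool_rot: [3.114, -0.406, 0.009]
contact_force: [-1.9, 1.0, 7.0]
opening: 0.0431
grip_force: 24.4
```

Request:
drive_tool:
  rows:
    - [[0,0,-0.05],0]
    - [[0,0,-0.05],0]
    - [[0,0,-0.05],0]
    - [[0,0,-0.05],0]
    - [[0,0,0],0]
    - [[0,0,0],0]

```text
t: 3.95
tool_pos: [0.459, -0.1274, 0.2808]
tool_rot: [3.113, -0.406, 0.01]
contact_force: [0.4, -0.1, -1.5]
opening: 0.0429
grip_force: 25.5
```

```bash
python3 go.py .47 -.333 .276 75
```

```text
turn 0.003 shift [0.0638 0.1957 0.0054] rows>= 5.0 tilt [ 0.006 -0.003 -1.   ] pos [ 0.459  -0.1274  0.2808] F [ 0.4  -0.08 -1.53] open 0.0429 t 3.95 q6 1.4
```

Request:
drive_tool:
  rows:
    - [[0.0135,0.0415,0],0]
    - [[0.0135,0.0415,0],0]
    - [[0.0135,0.0415,0],0]
    - [[0.0135,0.0415,0],0]
    - [[0.0135,0.0415,0],0]
    - [[0,0,0.05],0]
    - [[0,0,0.05],0]
    - [[0,0,0.02],0]
    - [[0,0,0],0]
    - [[0,0,0],0]

```text
t: 4.95
tool_pos: [0.4698, -0.3446, 0.1565]
tool_rot: [-3.114, 0.406, 0.002]
contact_force: [0.0, -0.6, 0.6]
opening: 0.0427
grip_force: 25.6
```

Request:
drive_tool:
  rows:
    - [[0,0,0],0]
    - [[0,0,0],0]
    - [[0,0,0],0]
    - [[0,0,0],0]
    - [[0,0,0],0]
    - [[0,0,0],0]
    - [[0,0,-0.05],0]
    - [[0,0,-0.05],0]
    - [[0,0,-0.02],0]
    - [[0,0,0],0]
  jaw: 0.3

```text
t: 5.95
tool_pos: [0.4716, -0.3463, 0.2826]
tool_rot: [3.11, -0.405, 0.012]
contact_force: [0.4, -0.9, 0.1]
opening: 0.06
grip_force: 0.0
```

```bash
python3 go.py .594 -.124 .28 75; python3 - <<'E'
from station import vision
import cv2
v=vision.get_image("wrist"); cv2.imwrite("pics/w2.png",v["image"])
E
```

```text
turn 0.003 shift [ 0.0607 -0.2464  0.002 ] rows>= 6.0 tilt [ 0.007 -0.006 -1.   ] pos [ 0.4716 -0.3463  0.2826] F [ 0.41 -0.92  0.14] open 0.06 t 5.95 q6 1.07
```

View pics/w2.png

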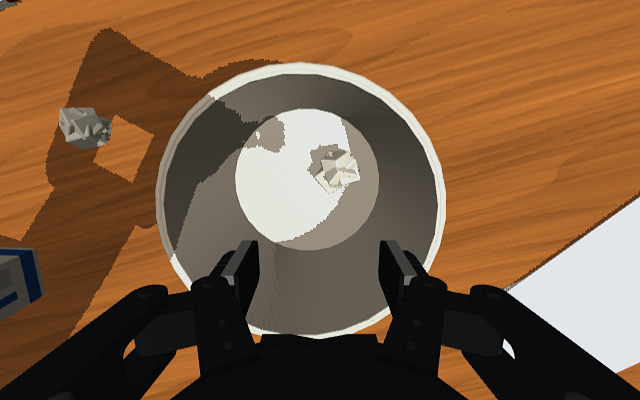

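The first ball lies on the tub floor at (335,171). Next is ball 1.

Request:
drive_tool:
  rows:
    - [[0.0101,-0.0411,0],0]
    - [[0.0101,-0.0411,0],0]
    - [[0.0101,-0.0411,0],0]
    - [[0.0101,-0.0411,0],0]
    - [[0.0101,-0.0411,0],0]
    - [[0.0101,-0.0411,0.03],0]
    - [[0,0,0.04],0]
    - [[0,0,0],0]
    - [[0,0,0],0]
  jaw: 0

```text
t: 6.9
tool_pos: [0.5897, -0.1232, 0.2056]
tool_rot: [-3.114, 0.406, 0.009]
contact_force: [-0.2, -1.0, 0.8]
opening: 0.0854
grip_force: 0.0
```

```bash
python3 go.py .594 -.124 .081 75
```

```text
turn 0.002 shift [ 0.005  -0.0003  0.1245] rows>= 3.0 tilt [-0.005  0.002 -1.   ] pos [ 0.5897 -0.1232  0.2056] F [-0.25 -1.    0.84] open 0.0854 t 6.9 q6 1.5
```

Request:
drive_tool:
  rows:
    - [[0.004,0,0.04],0]
    - [[0,0,0.045],0]
    - [[0,0,0.038],0]
    - [[0,0,0],0]
    - [[0,0,0],0]

```text
t: 7.4
tool_pos: [0.5956, -0.1255, 0.0868]
tool_rot: [3.115, -0.408, 0.002]
contact_force: [0.3, -0.0, 0.1]
opening: 0.0853
grip_force: 0.0
```

Request:
drive_tool:
  rows:
    - [[0,0,0],0]
    - [[0,0,0],0]
    - [[0,0,0],0]
    - [[0,0,0],0]
    - [[0,0,0],0]
    - [[0,0,0],0]
    - [[0,0,0],0]
    - [[0,0,0],0]
  jaw: 1

```text
t: 8.2
tool_pos: [0.5967, -0.1253, 0.0885]
tool_rot: [3.114, -0.405, 0.006]
contact_force: [-2.2, 0.0, 8.1]
opening: 0.0423
grip_force: 24.3
```

Request:
drive_tool:
  rows:
    - [[0,0,-0.05],0]
    - [[0,0,-0.05],0]
    - [[0,0,-0.05],0]
    - [[0,0,-0.05],0]
    - [[0,0,0],0]
    - [[0,0,0],0]

```text
t: 8.8
tool_pos: [0.5958, -0.1247, 0.2885]
tool_rot: [3.114, -0.406, 0.008]
contact_force: [-0.1, -0.3, -0.9]
opening: 0.0424
grip_force: 25.4
```

```bash
python3 go.py .47 -.34 .276 75
```

```text
turn 0.003 shift [-0.0659  0.2406  0.0122] rows>= 5.0 tilt [ 0.005 -0.002 -1.   ] pos [ 0.5958 -0.1247  0.2885] F [-0.14 -0.29 -0.91] open 0.0424 t 8.8 q6 1.5
```

Request:
drive_tool:
  rows:
    - [[-0.011,0.04,0],0]
    - [[-0.011,0.04,0],0]
    - [[-0.011,0.04,0],0]
    - [[-0.011,0.04,0],0]
    - [[-0.011,0.04,0],0]
    - [[-0.011,0.04,0],0]
    - [[0,0,0.05],0]
    - [[0,0,0.05],0]
    - [[0,0,0.02],0]
    - [[0,0,0],0]

```text
t: 9.8
tool_pos: [0.4665, -0.3368, 0.158]
tool_rot: [-3.107, 0.406, 0.017]
contact_force: [0.2, 0.8, 0.3]
opening: 0.0424
grip_force: 25.5
```

Request:
drive_tool:
  rows:
    - [[0,0,0],0]
    - [[0,0,0],0]
    - [[0,0,0],0]
    - [[0,0,0],0]
    - [[0,0,0],0]
    - [[0,0,0],0]
    - [[0,0,-0.05],0]
    - [[0,0,-0.05],0]
    - [[0,0,-0.02],0]
    - [[0,0,0],0]
  jaw: 0.3

```text
t: 10.8
tool_pos: [0.4712, -0.3408, 0.2908]
tool_rot: [3.11, -0.405, 0.012]
contact_force: [0.2, 0.8, -0.1]
opening: 0.0598
grip_force: 0.0
```

```bash
python3 go.py .454 .050 .28 72.7; python3 - <<'E'
from station import vision
import cv2
v=vision.get_image("wrist"); cv2.imwrite("pics/w3.png",v["image"])
E
```

```text
turn 0.043 shift [-0.1327 -0.3681  0.0082] rows>= 8.0 tilt [ 0.007 -0.006 -1.   ] pos [ 0.4712 -0.3408  0.2908] F [ 0.15  0.82 -0.09] open 0.0598 t 10.8 q6 1.08
```

View pics/w3.png

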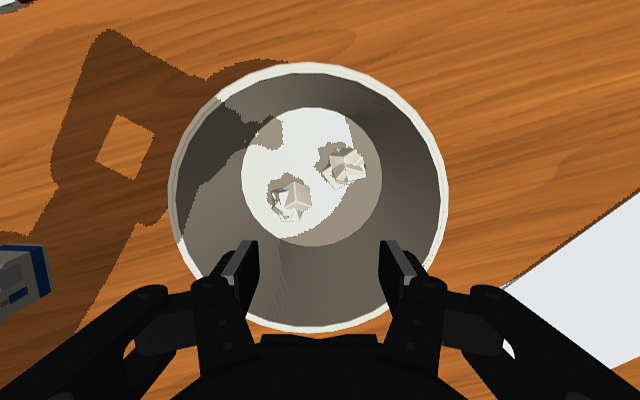

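Both balls are on the tub floor, at (292,198) and (345,166). Next is box D.

Request:
drive_tool:
  rows:
    - [[0,0,0],0.043]
    - [[-0.0166,-0.046,0],0]
    - [[-0.0166,-0.046,0],0]
    - [[-0.0166,-0.046,0],0]
    - [[-0.0166,-0.046,0],0]
    - [[-0.0166,-0.046,0],0]
    - [[-0.0166,-0.046,0],0]
    - [[-0.0166,-0.046,0],0]
    - [[-0.0166,-0.046,0.04],0]
    - [[0,0,0.03],0]
  jaw: 0

```text
t: 11.85
tool_pos: [0.4516, 0.045, 0.2211]
tool_rot: [-3.106, 0.463, 0.003]
contact_force: [0.5, -0.9, -0.0]
opening: 0.0854
grip_force: 0.0
```

Request:
drive_tool:
  rows:
    - [[0,0,0],0]
    - [[0,0,0],0]

```text
t: 12.05
tool_pos: [0.4519, 0.041, 0.2218]
tool_rot: [3.105, -0.473, -0.006]
contact_force: [0.2, -0.2, 0.2]
opening: 0.0854
grip_force: 0.0
```

```bash
python3 go.py .454 .050 .109 72.7
```

```text
turn -0.0 shift [-0.0003 -0.0093  0.1128] rows>= 3.0 tilt [-0.004  0.    -1.   ] pos [0.4519 0.041  0.2218] F [ 0.17 -0.24  0.22] open 0.0854 t 12.05 q6 1.8
```

Request:
drive_tool:
  rows:
    - [[0,-0.009,0],0]
    - [[0,0,0.04],0]
    - [[0,0,0.04],0]
    - [[0,0,0.032],0]
    - [[0,0,0],0]
    - [[0,0,0],0]

```text
t: 12.65
tool_pos: [0.4567, 0.0494, 0.113]
tool_rot: [-3.105, 0.474, -0.002]
contact_force: [0.1, -0.2, 0.1]
opening: 0.0854
grip_force: 0.0
```

Request:
drive_tool:
  rows:
    - [[0,0,0],0]
    - [[0,0,0],0]
    - [[0,0,0],0]
    - [[0,0,0],0]
    - [[0,0,0],0]
    - [[0,0,0],0]
    - [[0,0,0],0]
    - [[0,0,0],0]
  jaw: 1
  grip_force: 30

```text
t: 13.45
tool_pos: [0.457, 0.0496, 0.1136]
tool_rot: [-3.106, 0.473, -0.005]
contact_force: [-1.1, -0.8, 6.8]
opening: 0.0457
grip_force: 31.6
```

Request:
drive_tool:
  rows:
    - [[0,0,-0.01],0]
    - [[0,0,-0.01],0]
    - [[0,0,0],0]
    - [[0,0,0],0]
    - [[0,0,0],0]
    - [[0,0,0],0]
    - [[0,0,0],0]

```text
t: 14.15
tool_pos: [0.4553, 0.0497, 0.1311]
tool_rot: [3.106, -0.473, -0.001]
contact_force: [0.2, 0.3, -0.1]
opening: 0.0456
grip_force: 30.9
```

Request:
drive_tool:
  rows:
    - [[0,0,0],0]
    - [[0,0,0],0]

```text
t: 14.35
tool_pos: [0.4555, 0.0497, 0.1314]
tool_rot: [3.106, -0.473, -0.001]
contact_force: [-0.4, 0.4, -0.5]
opening: 0.0453
grip_force: 30.9
```

Request:
drive_tool:
  rows:
    - [[0,0,0],0]
    - [[0,0,0],0]

```text
t: 14.55
tool_pos: [0.4556, 0.0497, 0.1316]
tool_rot: [-3.106, 0.473, 0.0]
contact_force: [-0.1, 0.1, 0.2]
opening: 0.0454
grip_force: 30.9
```

The reading is near zero, so D may be the empty one. I'll lift higher, average the force and check by eye that it left the desk.

Request:
drive_tool:
  rows:
    - [[0,0,-0.03],0]
    - [[0,0,-0.03],0]
    - [[0,0,0],0]
    - [[0,0,0],0]
    - [[0,0,0],0]

```text
t: 15.05
tool_pos: [0.4548, 0.0498, 0.1902]
tool_rot: [3.106, -0.473, -0.004]
contact_force: [-0.4, 0.4, -0.0]
opening: 0.0456
grip_force: 31.0
```

```bash
cat > fz.py <<'E'
from station import ctrl,vision
import cv2,sys,numpy as np
f=[]
for i in range(12):
    v=vision.get_image("scene"); f.append(ctrl.get_obs()["contact_force"])
print(np.mean(f,0).round(2),np.std(f,0).round(2),ctrl.get_obs()["tool_pos"],ctrl.get_obs()["t"])
cv2.imwrite(sys.argv[1],v["image"][60:340,140:600])
E
python3 fz.py pics/lift.png
```

```text
[-0.    0.04 -0.6 ] [0.62 0.41 0.55] [0.45562668 0.04969483 0.19155561] 15.65
```

View pics/lift.png

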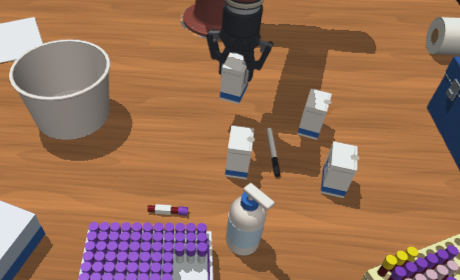

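The picture shows box D clearly held in the air. It weighs 0.6 ± 0.16 N and a full box would be at least 1.9 N, so it is the used-up one. Next it goes into the tub.

Request:
drive_tool:
  rows:
    - [[0,0,-0.045],0]
    - [[0,0,-0.045],0]
    - [[0,0,-0.01],0]
    - [[0,0,0],0]

```text
t: 16.05
tool_pos: [0.4567, 0.0497, 0.2945]
tool_rot: [-3.105, 0.473, -0.009]
contact_force: [0.3, 0.9, -0.1]
opening: 0.0458
grip_force: 31.1
```

```bash
python3 go.py .47 -.333 .29 72.7
```

```text
turn -0.0 shift [0.1264 0.3614 0.0047] rows>= 8.0 tilt [ 0.006 -0.    -1.   ] pos [0.4567 0.0497 0.2945] F [ 0.27  0.91 -0.15] open 0.0458 t 16.05 q6 1.82
```

Request:
drive_tool:
  rows:
    - [[0.0127,0.0361,0],0]
    - [[0.0127,0.0361,0],0]
    - [[0.0127,0.0361,0],0]
    - [[0.0127,0.0361,0],0]
    - [[0.0127,0.0361,0],0]
    - [[0.0127,0.0361,0],0]
    - [[0.0127,0.0361,0],0]
    - [[0.0127,0.0361,0],0]
    - [[0.0127,0.0361,0],0]
    - [[0.0127,0.0361,0],0]

```text
t: 17.05
tool_pos: [0.4685, -0.3337, 0.2885]
tool_rot: [-3.103, 0.473, 0.006]
contact_force: [0.9, 0.5, -0.7]
opening: 0.0457
grip_force: 31.5
```

Request:
drive_tool:
  rows:
    - [[0,0,0],0]
    - [[0,0,0],0]

```text
t: 17.25
tool_pos: [0.4686, -0.3326, 0.2888]
tool_rot: [-3.103, 0.475, 0.006]
contact_force: [-1.0, 0.1, -0.8]
opening: 0.0458
grip_force: 31.8
```

```bash
python3 go.py .47 -.333 .175 72.7
```

```text
turn -0.002 shift [0.0019 0.0002 0.1138] rows>= 3.0 tilt [-0.003  0.003 -1.   ] pos [ 0.4686 -0.3326  0.2888] F [-1.02  0.1  -0.77] open 0.0458 t 17.25 q6 1.13
```

Request:
drive_tool:
  rows:
    - [[0,0,0.04],0]
    - [[0,0,0.04],0]
    - [[0,0,0.034],0]
    - [[0,0,0],0]
    - [[0,0,0],0]

```text
t: 17.75
tool_pos: [0.4692, -0.3314, 0.177]
tool_rot: [-3.105, 0.471, 0.003]
contact_force: [1.0, -0.4, -0.0]
opening: 0.0455
grip_force: 31.8
```

Request:
drive_tool:
  rows:
    - [[0,0,0],0]
    - [[0,0,0],0]
    - [[0,0,0],0]
    - [[0,0,0],0]
    - [[0,0,0],0]
    - [[0,0,0],0]
    - [[0,0,0],0]
  jaw: 0.1

```text
t: 18.45
tool_pos: [0.4694, -0.3327, 0.1775]
tool_rot: [-3.106, 0.473, 0.0]
contact_force: [-0.1, -0.2, 0.1]
opening: 0.0768
grip_force: 0.0
```

Request:
drive_tool:
  rows:
    - [[0,0,-0.03],0]
    - [[0,0,-0.04],0]
    - [[0,0,-0.04],0]
    - [[0,0,-0.02],0]
    - [[-0.04,0,0],0]
    - [[-0.04,0,0],0]
    - [[0,0,0],0]
    - [[0,0,0],0]
    - [[0,0,0],0]
    - [[0,0,0],0]

```text
t: 19.45
tool_pos: [0.3938, -0.3093, 0.3078]
tool_rot: [3.106, -0.472, 0.0]
contact_force: [0.3, 0.1, 0.3]
opening: 0.0771
grip_force: 0.0
```

```bash
python3 - <<'E'
from station import vision
import cv2,numpy as np
a=vision.get_image("wrist")["image"]; v=vision.get_image("top"); b=v["image"]
cv2.imwrite("pics/end.png",np.vstack([a[:300],b[100:400]]))
from h import *
for n,c in zip("ABC",[(196,148),(187,222),(279,180)]):
    try:
        p=blob(v,c[0]-26,c[1]-26,c[0]+26,c[1]+26,170); r=cv2.minAreaRect((ray(v,p,.088)[:,:2]*1000).astype(np.float32)); print(n,np.round(r[0]),np.round(r[1]))
    except Exception as e: print(n,e)
E
```

```text
A [632. 264.] [45. 63.]
B [470. 236.] [45. 64.]
C [603.  66.] [45. 63.]
```

View pics/end.png

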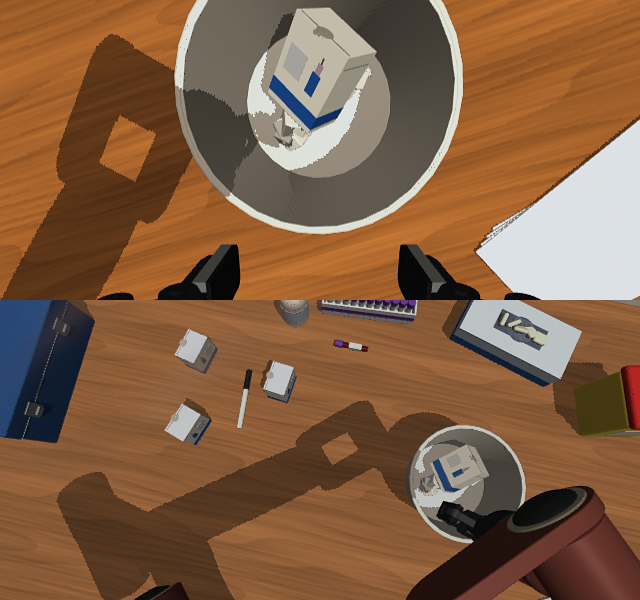

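The box leans inside the tub at (320,75) in the wrist view, on top of the balls. The other three boxes and the tub haven't moved, and the gripper is clear.

```bash
python3 -c "
from station import ctrl
print(ctrl.finish_job())"
```

```text
the job is handed in; nothing more can be done
None
```

The job is handed in: both paper balls and the used-up lancet box (about 0.6 N when lifted) are in the tub, the other three boxes stand within 1 mm of where they were, and the last images show nothing knocked over, though no verdict came back.

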